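# Stamp a bed label in the spring marking stamp

## Robot

A 6-joint arm with a two-finger parallel gripper is mounted at the origin on the work surface; the furniture and walls round the work are solid. World frame = base frame: x ahead of the robot, y to its left, z up, the work surface at z = 0. Lengths are in m, angles in rad, forces in N, time in s.
With the tool pointing down it reaches from about 0.275 to 0.825 m from the base axis. Payload 4.9 kg.
Tool frame: the origin (TCP) lies midway between the tips of the shut fingers; the grasp point (between the pads) lies 19 mm behind it (bot.grip_depth is the distance from the TCP to the grasp point, in m); z points along the fingers, y is the line along which they close (so a half turn about z gives the same grasp; the last joint's range is limited). The gripper opens to 85 mm and grips with 20 to 120 N. Pads are 22 mm wide; open, the fingers measure 114 mm over their backs; the gripper's body (76 mm by 85 mm) begins 54 mm behind the grasp point. The pads swing forward as they close: fully open they stand 13 mm farther back than shut.
Start: joints at [0.976, 0.326, -0.193, 1.052, 0, 1.437], TCP at [0.245, 0.493, 0.231] pointing down, gripper open.
Joint ranges: [-2.65, 2.65], [-0.97, 1.79], [-1.3, 1.35], [-1.93, 2.1], [-1.47, 1.37], [-3.14, 3.14]. Speed limits (rad/s): [2.57, 2.57, 3.14, 3.14, 3.14, 3.14].

## Interface

Orientations are given as a unit quaternion [w, x, y, z].
In Python, from cell import bot gives the robot as it stands. Calls block until the motion is done:
- bot.move_pose(position, orientation): joint-space move of the TCP to a pose.
- bot.move_linear(position, speed=0.15, rotation=None, until_force=None): straight line of the TCP; rotation=None keeps the orientation; speed is the mean speed in m/s. With until_force (N) it stops when the force on the tool has changed by that much, and returns True; else False.
- bot.goto_joints(angles): joint-space move.
- bot.set_gripper(opening, grasp_force=None): opening from 0.0 (shut) to 1.0 (fully open); grasp_force is the grip in N (None keeps the last); returns when the fingers have stopped.
- bot.wait(seconds).
- bot.solve_ik(position, orientation): joint angles nearest the present ones, or None.
- bot.camera(name): name is "side" or "top" or "wrist"; returns the picture (420x560x3 uint8, red, green, blue); there is no depth.
- bot.calibration(name): a dict with "mtx" (3x3 intrinsics, pixels), "extrinsics" (4x4, takes a point from world to camera coordinates); the wrist camera has in their place "hand_eye" (4x4, takes a point from camera to tool coordinates, whose origin is the TCP and whose axes are the flange's). Camera axes: x right, y down, z forward; pixel columns grow to the right and rows downward; lengths in m; the calibration is good to about 2 mm. A picture is of the moment at which its call begins: read the wrist's pose just before it. calibration takes no time and is no camera call.
A pose or a line that the arm cannot do raises bot.PlanningError and nothing moves.
- bot.close_job(): hands the job in; it is judged then, once.
Trained networks look in the newest picture that a camera, given by its name, has taken for a name from the list of things; names that differ only in an ending like _2 or _b are one class to them, and where a whole thing is asked for, a point or a joint stands for the part that bears it (a point fixed in the world has none). Each returns a list of dicts, best first, with "confidence" (0 to 1); they miss things now and then, are a little off and sometimes report something else, mostly with a low value. They report only what shows in the picture. A call takes as long as a camera call.
- bot.search_frame(camera, thing): "bbox" ([left, top, width, height] in pixels, round what is visible of it).
Readings, each from a call of its own:
- bot.read_clock(): time.
- bot.read_joint_positions(): joint angles.
- bot.read_joint_vel(): joint speeds.
- bot.read_joint_efforts(): joint torques, N m.
- bot.read_position(): TCP position.
- bot.read_tool_rot(): TCP orientation.
- bot.read_ft_force(): force on the tool from outside, world axes, zero at the start.
- bot.read_moment(): the same for the moment, N m.
- bot.read_gripper_width(): opening from 0.0 (shut) to 1.0 (fully open).
- bot.read_finger_force(): force on a finger pad.
Only numpy, scipy, OpenCV 4.12 (cv2) and the standard library are available. Lean on these libraries where they do the work, as an engineer would, in place of code of your own. Each camera call takes 0.05 s, during which the arm holds its last target. There are 200 camera calls.

## Task

Stamp the yellow-dipped wooden bed label: draw the stamp's T-handle up until the sear catches and let go of it, take the yellow label from the drying rack, lay it flat on the bench and take it again across its width near the yellow end, then slide it square end first, lying flat, along the nest under the raised die until it is home against the brass stop, and let go of it. Then fire the stamp by pressing its red paddle down, so that the die drops on the label and stays resting on it; do not touch the T-handle or the die once the label is in the nest, and leave the label where it lies. Leave the blue and the red label in their slots.

Things in the scene. Friction and masses are not known exactly. Their poses are not given: they have to be found in the camera images.
- nest (a point): Where the middle of the label's square end must stop: front face of the brass stop of the stamp, 34 mm above the bench, 4 mm above the anvil. x points into the stamp (the way the label slides), y left, z up. Channel along x, 60 mm wide between guides 10 mm high that begin 75 mm before this point and flare to 78 mm at 108 mm before it. The die (26 mm square) is 45 mm before it.
- nest_mouth (a point): Front edge of the anvil and of the stamp's foot, mid channel, 110 mm before nest, same axes and height; before it is free bench. The stamp: fixed green C-frame, foot 195 x 130 mm, anvil top 30 mm above the bench, lower arm (ends 69 mm before nest) 100 to 114 mm and head 174 to 218 mm above the bench, both 48 mm wide; column behind the stop.
- striker (a joint): Height of the sprung striker (rod, collar, die, T-handle), m. 0: down, die 3 mm above the anvil, so it blocks the nest. Upper stop 0.046. Pull: 8 N at 0, 17 N at the top, up to 19 N from 0.024 to 0.040, where the collar pushes the sear aside. Past 0.041 the sear snaps under it; let down gently, it then stays caught at 0.040. Resting on a label: 0.005. Fired, it drops in about 0.1 s.
- handle (a point): Middle of the black T-handle's bar: level, 18 mm thick, 70 mm long along the stamp's x, 246 mm above the bench with the striker down; rises with it. A 17 mm steel stem carries it from below; the head's top is 28 mm under this point. Axes as for nest. Drawn straight up.
- sear (a joint): Angle of the sear, the steel bell crank on the left of the stamp whose nose catches the collar, rad. 0 at rest (sprung), grows as its red paddle goes down, stop at 0.3. At 0.10 to 0.17 (paddle 7 to 12 mm down) the collar slips off and the stamp fires. Takes 4 to 7 N on the paddle with the striker caught, 1 to 2 N otherwise.
- paddle (a point): Middle of the top of the sear's red paddle: 34 x 34 mm, level at rest, 126 mm above the bench, 94 mm to the left (stamp's +y) of the die's axis. Free above; pressed straight down. Axes as for nest at rest.
- yellow_label_mid (a point): Centre of the yellow label: wooden plate 180 x 56 x 8 mm, about 60 g. x along its length to the square end, z along its width, y through its thickness; faces alike. The -x end is dipped yellow for 44 mm, has a brass eyelet and clipped corners; full width from x = -74 to +90 mm. It starts on its long edge (z up) in the rack, square end away from the robot, top 66 mm above the bench.
- square_end (a point): Middle of the yellow label's square end face, 90 mm along x from its centre; same axes.
- blue_label_mid (a point): Centre of the blue-dipped label, of the same make, in another slot of the rack.
- red_label_mid (a point): Centre of the red-dipped label, of the same make, in another slot of the rack.
- rack: Fixed wooden drying rack, board 150 x 200 x 10 mm; origin at its middle on the bench, x along the slots. Slots at y = -66, 0, +66 mm, 10 mm wide between ribs whose tops are 33 mm above the bench; a label stands in each, lower edge 10 mm above the bench, about 58 mm free between labels. The bench between rack and stamp is kept free for laying a label down.

How it is judged:
On the way, in this order (a step that is already met when the one before it is completed fails the run):
1. the striker is caught by the sear, and the hand has let go of the T-handle and touches no part of the striker (value of joint striker between 0.037 and 0.043 m and contact force between striker and the fingers below 0.2 N and contact force between striker and the arm below 0.2 N), for 0.2 s.
2. the yellow label lies flat in the nest, square end against the stop, released, the striker still caught (value of joint striker between 0.037 and 0.043 m and x of square_end in the frame of nest between -0.005 and 0.004 m and y of square_end in the frame of nest between -0.005 and 0.005 m and z of square_end in the frame of nest between -0.003 and 0.003 m and angle between the x axis of yellow_label_mid and the x axis of nest, either way round below 0.08 rad and angle between the y axis of yellow_label_mid and the z axis of nest, either way round below 0.06 rad and contact force between yellow_label and the fingers below 0.2 N and contact force between yellow_label and the arm below 0.2 N), for 0.2 s.
3. the stamp has fired: the die is down on the yellow label (value of joint striker between 0.003 and 0.007 m and contact force between striker and yellow_label above 2 N and x of square_end in the frame of nest between -0.005 and 0.004 m and y of square_end in the frame of nest between -0.005 and 0.005 m and z of square_end in the frame of nest between -0.003 and 0.003 m and angle between the x axis of yellow_label_mid and the x axis of nest, either way round below 0.08 rad and angle between the y axis of yellow_label_mid and the z axis of nest, either way round below 0.06 rad), for 0.2 s.
At the end, for the whole second after the job is handed in: The die rests on the yellow label (striker at 3 to 7 mm, over 2 N); the label is still, flat in the nest, its square end within 5 mm of the stop and the channel's middle, 3 mm in height, 0.08 rad of straight, 0.06 rad of level; blue and red labels within 20 mm of their start (all of step 3 and distance of each of blue_label_mid, red_label_mid from where it was at the start of the episode below 0.02 m and linear speed of yellow_label below 0.02 m/s); the robot touches nothing.
It fails at once if the robot touches the striker (T-handle, rod or die) while the yellow label is in the nest (x of square_end in the frame of nest between -0.005 and 0.004 m and y of square_end in the frame of nest between -0.005 and 0.005 m and z of square_end in the frame of nest between -0.003 and 0.003 m and angle between the x axis of yellow_label_mid and the x axis of nest, either way round below 0.08 rad and angle between the y axis of yellow_label_mid and the z axis of nest, either way round below 0.06 rad and (contact force between striker and the fingers above 1 N or contact force between striker and the arm above 1 N)).
It fails at once if the blue or the red label is taken or knocked out of place (more than 20 mm) (distance of any of blue_label_mid, red_label_mid from where it was at the start of the episode above 0.02 m).
It also fails if it takes over 69 s, if anything falls off the work surface, if the arm or the gripper's body presses on something with over 40 N, if the wrist force passes 120 N, or if a joint passes its speed limit or range.

## Working session

There is one attempt and no reset: what is moved stays moved. The work goes in short steps, each a Python script; the robot and the scene stay as the last script left them, time stands still between calls to the robot, and variables do not carry over. Pictures are saved under pics/ and viewed, at most 11 in all, crops included, and the job is handed in when it is done.

```bash
mkdir -p pics; ls; python3 - <<'E'
from cell import bot
import cv2, numpy as np
np.set_printoptions(precision=3,suppress=True)
for c in ("side","top"):
    im=bot.camera(c); cv2.imwrite(f"pics/{c}0.png",im[:,:,::-1])
    k=bot.calibration(c); print(c,k["mtx"],k["extrinsics"])
    for t in ("handle","paddle","yellow_label_mid","blue_label_mid","red_label_mid","rack","nest","striker"):
        try: print(t,[(np.round(d["bbox"]).tolist(),round(d["confidence"],2)) for d in bot.search_frame(c,t)[:2]])
        except Exception as e: print(t,e)
print(bot.calibration("wrist"), bot.read_clock(),bot.read_tool_rot())
E
```

```text
pics
side [[458.802   0.    279.405]
 [  0.    458.802 208.769]
 [  0.      0.      1.   ]] [[ 0.981 -0.196  0.006 -0.586]
 [-0.131 -0.678 -0.723  0.228]
 [ 0.145  0.708 -0.691  1.162]
 [ 0.     0.     0.     1.   ]]
handle [([301.0, 255.0, 34.0, 69.0], 0.65)]
paddle []
yellow_label_mid [([221.0, 157.0, 56.0, 18.0], 0.73)]
blue_label_mid [([228.0, 172.0, 53.0, 21.0], 0.69)]
red_label_mid [([229.0, 186.0, 56.0, 18.0], 0.96), ([283.0, 258.0, 88.0, 98.0], 0.63)]
rack [([230.0, 167.0, 55.0, 49.0], 0.85)]
nest [([282.0, 257.0, 88.0, 98.0], 0.91)]
striker [([301.0, 256.0, 34.0, 67.0], 0.76)]
top [[432.259   0.    287.667]
 [  0.    432.259 209.956]
 [  0.      0.      1.   ]] [[-0.142 -0.99  -0.002  0.146]
 [-0.969  0.14  -0.205  0.601]
 [ 0.203 -0.027 -0.979  1.016]
 [ 0.     0.     0.     1.   ]]
handle [([385.0, 152.0, 36.0, 44.0], 0.56)]
paddle [([350.0, 176.0, 41.0, 18.0], 0.81)]
yellow_label_mid [([155.0, 213.0, 18.0, 70.0], 0.97), ([386.0, 154.0, 33.0, 41.0], 0.41)]
blue_label_mid [([181.0, 204.0, 17.0, 75.0], 0.57)]
red_label_mid [([210.0, 205.0, 13.0, 66.0], 0.82)]
rack [([153.0, 207.0, 83.0, 71.0], 0.62)]
nest [([351.0, 126.0, 66.0, 95.0], 0.77)]
striker [([386.0, 157.0, 35.0, 41.0], 0.71)]
{'mtx': array([[342.022,   0.   , 279.653],
       [  0.   , 342.022, 210.491],
       [  0.   ,   0.   ,   1.   ]]), 'hand_eye': array([[ 0.001, -0.966, -0.257,  0.065],
       [ 1.   ,  0.001, -0.001,  0.   ],
       [ 0.001, -0.257,  0.966, -0.142],
       [ 0.   ,  0.   ,  0.   ,  1.   ]])} 0.9 [0.    0.228 0.974 0.   ]
```

```bash
python3 - <<'E'
import cv2, numpy as np
a=cv2.imread("pics/top0.png")[90:310,130:450]; cv2.imwrite("pics/top0c.png",cv2.resize(a,None,fx=2.5,fy=2.5,interpolation=cv2.INTER_CUBIC))
a=cv2.imread("pics/side0.png")[140:370,200:400]; cv2.imwrite("pics/side0c.png",cv2.resize(a,None,fx=2.6,fy=2.6,interpolation=cv2.INTER_CUBIC))
E
```

```text
(no output)
```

View pics/top0c.png

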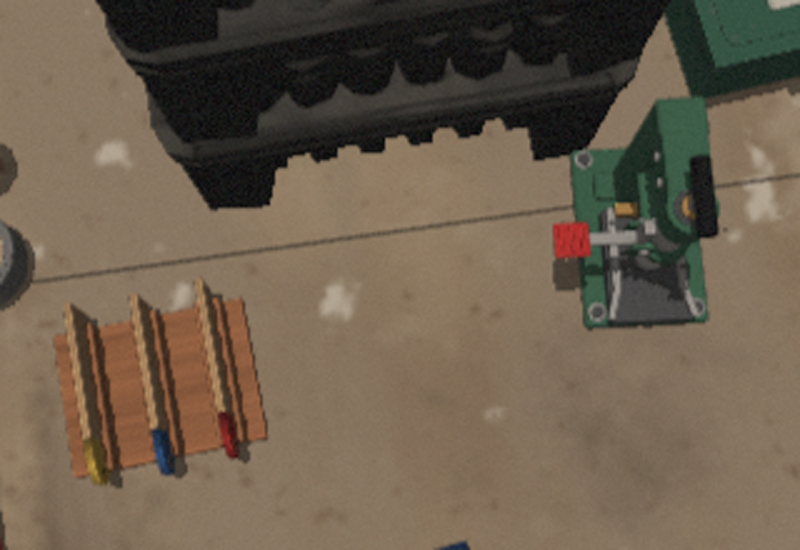

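View pics/side0c.png

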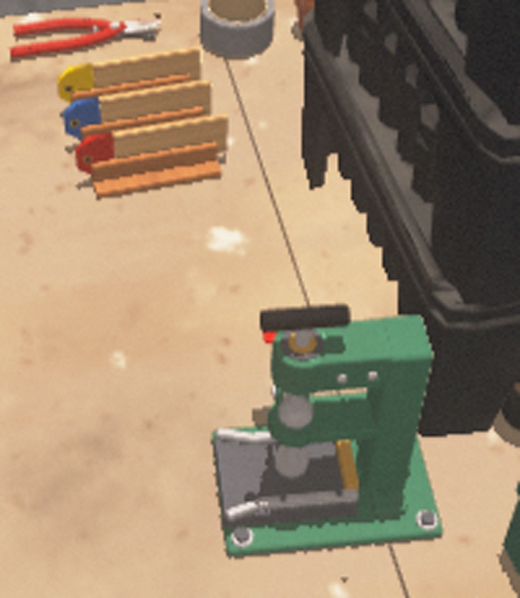

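Top crop: stamp at right with its mouth towards the robot (foot front edge (585,328)-(708,320), handle bar (701,157)-(706,235), paddle (571,240)). The yellow label is leftmost in the rack, from (68,305) to (97,480). The side crop shows the handle bar at (262,321)-(349,315).

```bash
cat > h.py <<'E'
from cell import bot
import cv2, numpy as np
from scipy.spatial.transform import Rotation as R
np.set_printoptions(precision=4,suppress=True)
def q2R(q): return R.from_quat([q[1],q[2],q[3],q[0]])
def R2q(r): x,y,z,w=r.as_quat(); return [w,x,y,z]
def down(psi):
    "tool z down, tool y (closing line) at world yaw psi"
    y=np.array([np.cos(psi),np.sin(psi),0]); z=np.array([0,0,-1.]); x=np.cross(y,z)
    return R.from_matrix(np.c_[x,y,z])
def cam(name):
    "K, world->camera 4x4"
    k=bot.calibration(name)
    if name!="wrist": return k["mtx"],k["extrinsics"]
    T=np.eye(4); T[:3,:3]=q2R(bot.read_tool_rot()).as_matrix(); T[:3,3]=bot.read_position()
    return k["mtx"],np.linalg.inv(T@k["hand_eye"])
def ray(KE,p):
    K,E=KE; d=E[:3,:3].T@np.linalg.solve(K,[p[0],p[1],1]); return -E[:3,:3].T@E[:3,3],d
def onz(KE,p,z):
    o,d=ray(KE,p); return o+d*(z-o[2])/d[2]
def proj(KE,P):
    K,E=KE; c=K@(E[:3,:3]@np.asarray(P)+E[:3,3]); return c[:2]/c[2]
def tri(a,b):
    A=[];y=[]
    for o,d in (a,b):
        d=d/np.linalg.norm(d); M=np.eye(3)-np.outer(d,d); A.append(M); y.append(M@o)
    return np.linalg.lstsq(np.vstack(A),np.hstack(y),rcond=None)[0]
def shot(name,fn):
    KE=cam(name); im=bot.camera(name); cv2.imwrite("pics/"+fn,im[:,:,::-1]); return KE
E
python3 - <<'E'
from h import *
T=cam("top");S=cam("side")
t=lambda x,y:(x/2.5+130-.3,y/2.5+90-.3)
s=lambda x,y:(x/2.6+200-.3,y/2.6+140-.3)
print("handle tri",tri(ray(T,t(703,196)),ray(S,s(305,318))))
for n,a,z in (("bar far",t(701,157),.25),("bar near",t(706,235),.25),("foot FL",t(585,328),.01),("foot FR",t(708,320),.01),("foot BL",t(571,152),.01),
 ("anvil FL",t(608,324),.03),("anvil FR",t(697,318),.03),("screwL",t(597,311),.01),("screwR",t(699,307),.01),("screwBL",t(584,158),.01),("paddle",t(571,240),.126),
 ("Y far",t(68,306),.066),("Y near",t(99,480),.04),("B far",t(134,297),.066),("R far",t(201,280),.066),("rack nl",t(75,477),.01),("rack nr",t(268,437),.01),("rack fl",t(55,338),.01),("rack fr",t(242,299),.01)):
    print(n,onz(T,a,z))
for n,a,z in (("screw side",s(241,537),.01),("screw sideB",s(428,520),.01),("foot FR",s(229,555),.01),("Yfartop",s(199,51),.066),("Yneartop",s(92,66),.066),("Bfar",s(210,85),.066),("Rfar",s(226,119),.066)): print(n,onz(S,a,z))
E
```

```text
handle tri [ 0.6322 -0.206   0.2428]
bar far [ 0.6625 -0.2086  0.25  ]
bar near [ 0.5951 -0.1991  0.25  ]
foot FL [ 0.5695 -0.1339  0.01  ]
foot FR [ 0.5596 -0.2623  0.01  ]
foot BL [ 0.7615 -0.1532  0.01  ]
anvil FL [ 0.5671 -0.1539  0.03  ]
anvil FR [ 0.5603 -0.2452  0.03  ]
screwL [ 0.5855 -0.1495  0.01  ]
screwR [ 0.5745 -0.2558  0.01  ]
screwBL [ 0.7528 -0.1659  0.01  ]
paddle [ 0.6369 -0.1126  0.126 ]
Y far [0.6559 0.3818 0.066 ]
Y near [0.4832 0.3729 0.04  ]
B far [0.6557 0.316  0.066 ]
R far [0.6634 0.2481 0.066 ]
rack nl [0.4921 0.4047 0.01  ]
rack nr [0.5043 0.2063 0.01  ]
rack fl [0.6377 0.4135 0.01  ]
rack fr [0.6512 0.2162 0.01  ]
screw side [ 0.5776 -0.2536  0.01  ]
screw sideB [ 0.7462 -0.2695  0.01  ]
foot FR [ 0.5635 -0.2686  0.01  ]
Yfartop [0.6614 0.3733 0.066 ]
Yneartop [0.5276 0.3687 0.066 ]
Bfar [0.6617 0.3056 0.066 ]
Rfar [0.6676 0.241  0.066 ]
```

```bash
python3 - <<'E'
from h import *
yaw=-.1; h=np.array([.632,-.205])
bot.set_gripper(1.0)
bot.move_pose([h[0],h[1],.345],R2q(down(yaw+np.pi/2)))
KE=shot("wrist","w1.png")
print(bot.read_position(),bot.read_clock(),bot.read_joint_positions())
for t in ("handle","paddle","nest","striker"):
    print(t,[(np.round(d["bbox"]).tolist(),round(d["confidence"],2)) for d in bot.search_frame("wrist",t)[:2]])
E
```

```text
[ 0.6322 -0.204   0.345 ] 4.0 [-0.4233  0.5222  0.3941  1.4427  0.0001 -0.3246]
handle [([259.0, 161.0, 28.0, 98.0], 0.65)]
paddle [([295.0, 164.0, 84.0, 28.0], 0.96)]
nest [([227.0, 114.0, 153.0, 196.0], 0.8)]
striker [([265.0, 165.0, 22.0, 93.0], 0.56)]
```

View pics/w1.png

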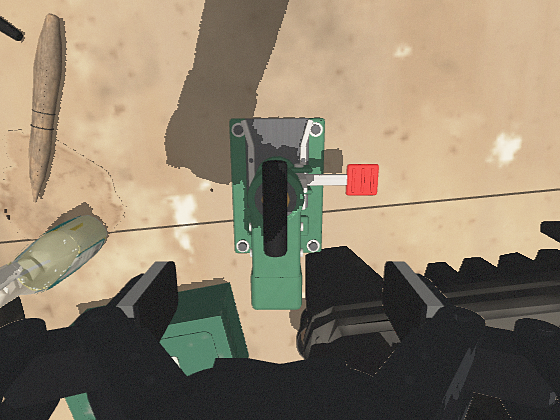

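Wrist view, with the robot's side at the top: foot screws at (238,129), (316,129), (242,247), (313,246), bar from (274,160) to (275,257), paddle centre (363,180).

```bash
python3 - <<'E'
from h import *
KE=cam("wrist")
for n,p,z in (("sFR",(238,129),.013),("sFL",(316,129),.013),("sBR",(242,247),.013),("sBL",(313,246),.013),("bar n",(274.5,160),.255),("bar f",(275,257),.255),("paddle",(363,180),.126),("foot FR",(230,118.5),.01),("foot FL",(324,118.5),.01),("anv FR",(247,119),.03),("anv FL",(308,119),.03)):
    print(n,onz(KE,p,z))
E
```

```text
sFR [ 0.574  -0.2552  0.013 ]
sFL [ 0.5843 -0.1505  0.013 ]
sBR [ 0.7428 -0.2713  0.013 ]
sBL [ 0.7515 -0.1669  0.013 ]
bar n [ 0.5933 -0.204   0.255 ]
bar f [ 0.6634 -0.2108  0.255 ]
paddle [ 0.6381 -0.1156  0.126 ]
foot FR [ 0.5593 -0.2646  0.01  ]
foot FL [ 0.5718 -0.1385  0.01  ]
anv FR [ 0.5624 -0.24    0.03  ]
anv FL [ 0.5702 -0.1616  0.03  ]
```

```bash
python3 - <<'E'
from h import *
h=np.array([.6288,-.2072]); z0=.231
bot.move_linear([*h,z0],speed=.12,rotation=R2q(down(-.097+np.pi/2)),until_force=15)
print(bot.read_position())
bot.set_gripper(0.0,100); print("w",bot.read_gripper_width(),bot.read_finger_force())
p=np.array(bot.read_position()); f0=np.array(bot.read_ft_force())
for dz in (.015,.03,.040):
    bot.move_linear(p+[0,0,dz],speed=.04); print(bot.read_position()-p,bot.read_ft_force())
r=bot.move_linear(p+[0,0,.049],speed=.02,until_force=14); print(r,bot.read_position()-p,bot.read_ft_force())
bot.wait(.2)
print(bot.read_clock(),bot.read_gripper_width())
E
```

```text
[ 0.6293 -0.2074  0.2319]
w 0.17252245200326038 97.59951364248991
[-0.0001  0.0001  0.0141] [  3.8816  -2.2357 -10.9025]
[-0.0001  0.      0.0288] [  4.4381  -1.7317 -14.7272]
[-0.0001  0.      0.0391] [  3.2295  -1.967  -14.4648]
True [-0.0002  0.0001  0.0436] [  6.4287  -2.4017 -17.4938]
8.0583 0.1721075215460048
```

```bash
python3 - <<'E'
from h import *
p=np.array(bot.read_position())
for dz in (.0015,.003,.0045,.006):
    bot.move_linear(p-[0,0,dz],speed=.02); print(bot.read_position(),bot.read_ft_force())
E
```

```text
[ 0.6287 -0.2073  0.2714] [  4.2572  -1.7094 -12.3929]
[ 0.6287 -0.2073  0.2712] [ 2.4161 -1.4289 -4.5752]
[ 0.6288 -0.2073  0.2709] [-1.3097  0.6092  6.2614]
[ 0.6289 -0.2074  0.2707] [-3.3545  0.6511 11.8814]
```

```bash
python3 - <<'E'
from h import *
p=np.array(bot.read_position())
bot.move_linear(p+[0,0,.0008],speed=.02); print(bot.read_ft_force())
bot.set_gripper(.6); print(bot.read_ft_force())
bot.move_linear([p[0],p[1],.38],speed=.15)
KE=shot("wrist","w2.png"); shot("top","top2.png")
a=cv2.imread("pics/w2.png")[90:330,150:450]; cv2.imwrite("pics/w2c.png",cv2.resize(a,None,fx=2,fy=2))
print(bot.read_clock())
# IK probe of tilted poses for laying down
for yaw in (0,-.1,-.5):
  for th in (50,60,-50,-60):
    for base in (np.pi/2,-np.pi/2):
      ax=np.array([np.cos(yaw),np.sin(yaw),0])
      r=R.from_rotvec(ax*np.deg2rad(th))*down(yaw+base)
      q=[bot.solve_ik([.47,y,.06],R2q(r)) for y in (.1,.03)]
      print(yaw,th,base>0,[None if x is None else np.round(x,2) for x in q])
E
```

```text
[-0.0303 -0.2056 -3.5997]
[0.2009 0.3641 0.4611]
10.8667
0 50 True [array([-0.43,  0.68, -0.51,  0.84,  0.77, -0.61]), array([-0.55,  0.72, -0.42,  0.99,  0.71, -0.76])]
0 50 False [array([-0.43,  0.68, -0.51,  0.84,  0.77,  2.53]), array([-0.55,  0.72, -0.42,  0.99,  0.71,  2.38])]
0 60 True [array([-0.48,  0.81, -0.43,  1.01,  0.87, -0.81]), array([-0.6 ,  0.86, -0.33,  1.16,  0.8 , -0.94])]
0 60 False [array([-0.48,  0.81, -0.43,  1.01,  0.87,  2.33]), array([-0.6 ,  0.86, -0.33,  1.16,  0.8 ,  2.2 ])]
0 -50 True [array([ 0.49,  0.79, -0.24,  1.05, -0.74,  0.69]), array([ 0.37,  0.72, -0.38,  0.87, -0.79,  0.55])]
0 -50 False [array([ 0.49,  0.79, -0.24,  1.05, -0.74, -2.45]), array([ 0.37,  0.72, -0.38,  0.87, -0.79, -2.6 ])]
0 -60 True [array([ 0.53,  0.92, -0.13,  1.24, -0.84,  0.87]), array([ 0.42,  0.85, -0.28,  1.05, -0.91,  0.73])]
0 -60 False [array([ 0.53,  0.92, -0.13,  1.24, -0.84, -2.27]), array([ 0.42,  0.85, -0.28,  1.05, -0.91, -2.41])]
-0.1 50 True [array([-0.44,  0.64, -0.59,  0.72,  0.81, -0.51]), array([-0.57,  0.69, -0.5 ,  0.89,  0.75, -0.67])]
-0.1 50 False [
[... 1040 characters left out ...]
.5 60 True [array([-0.56,  0.61, -0.94,  0.14,  1.04, -0.13]), array([-0.71,  0.66, -0.79,  0.47,  1.01, -0.41])]
-0.5 60 False [array([-0.56,  0.61, -0.94,  0.14,  1.04,  3.01]), array([-0.71,  0.66, -0.79,  0.47,  1.01,  2.73])]
-0.5 -50 True [array([ 0.37,  0.96,  0.09,  1.45, -0.52,  1.07]), array([ 0.27,  0.9 , -0.03,  1.34, -0.59,  0.98])]
-0.5 -50 False [array([ 0.37,  0.96,  0.09,  1.45, -0.52, -2.07]), array([ 0.27,  0.9 , -0.03,  1.34, -0.59, -2.16])]
-0.5 -60 True [array([ 0.4 ,  1.1 ,  0.25,  1.65, -0.57,  1.19]), array([ 0.3 ,  1.04,  0.11,  1.54, -0.65,  1.12])]
-0.5 -60 False [array([ 0.4 ,  1.1 ,  0.25,  1.65, -0.57, -1.95]), array([ 0.3 ,  1.04,  0.11,  1.54, -0.65, -2.02])]
```

View pics/w2c.png

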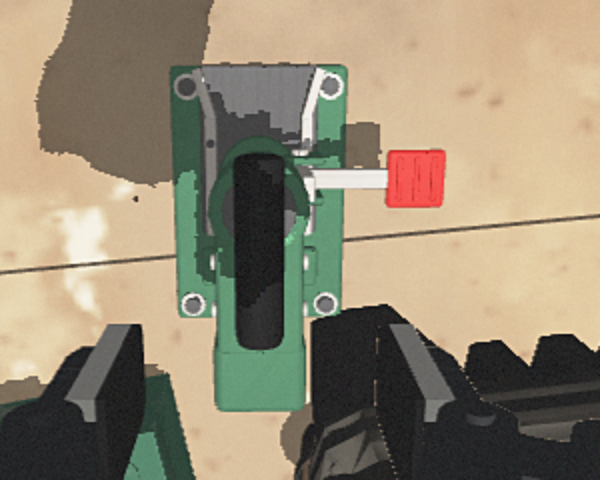

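The crop shows the bar raised, at 153-349 px in length although the camera is higher, and the arm is clear, so the striker is caught. Next I look at the rack from above.

```bash
python3 - <<'E'
from h import *
bot.move_pose([.56,.372,.22],R2q(down(.063+np.pi/2)))
bot.set_gripper(.35)
KE=shot("wrist","w3.png"); print(bot.read_position(),bot.read_clock())
for t in ("yellow_label_mid","blue_label_mid","rack"):
    print(t,[(np.round(d["bbox"]).tolist(),round(d["confidence"],2)) for d in bot.search_frame("wrist",t)[:2]])
for P in ([.4781,.3705,.066],[.6564,.3818,.066]): print(proj(KE,P))
E
```

```text
[0.5602 0.3717 0.22  ] 13.425
yellow_label_mid [([276.0, 104.0, 13.0, 192.0], 0.66)]
blue_label_mid [([203.0, 101.0, 22.0, 163.0], 0.64), ([276.0, 103.0, 14.0, 197.0], 0.29)]
rack [([117.0, 121.0, 201.0, 145.0], 0.68)]
[284.3301  98.2322]
[283.7297 294.0882]
```

View pics/w3.png

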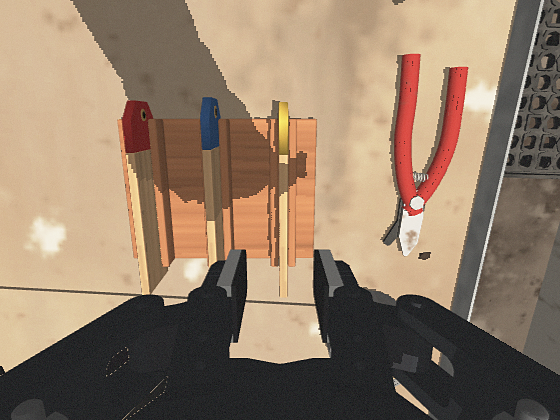

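The wrist picture shows the yellow label's top edge at u≈283, v from 102 to 296. That agrees with the prediction to a few pixels, so I grasp at its middle, lift it and lay it down.

```bash
python3 - <<'E'
from h import *
KE=cam("wrist")
a=onz(KE,(283.5,103),.05);b=onz(KE,(283.5,295.5),.066); print(a,b)
yaw=np.arctan2(b[1]-a[1],b[0]-a[0]); d=np.array([np.cos(yaw),np.sin(yaw),0])
m=b-.09*d; print(yaw,m)
r=R2q(down(.063+np.pi/2))
bot.move_linear([m[0],m[1],.12],rotation=r,speed=.2)
print(bot.move_linear([m[0],m[1],.037],speed=.1,until_force=12),bot.read_position())
bot.set_gripper(0.0,60); print("w",bot.read_gripper_width(),bot.read_finger_force())
bot.move_linear([m[0],m[1],.16],speed=.15)
print("w",bot.read_gripper_width(),bot.read_clock(),bot.read_ft_force())
E
```

```text
[0.4809 0.3704 0.05  ] [0.6576 0.382  0.066 ]
0.06553180182581116 [0.5678 0.3761 0.066 ]
False [0.5684 0.3764 0.0378]
w 0.08081569955094545 58.738142251968384
w 0.07977382786178933 16.4917 [ 0.3813 -0.0993 -0.6171]
```

```bash
python3 - <<'E'
from h import *
th=np.deg2rad(-55)
r=R.from_rotvec([th,0,0])*down(np.pi/2); q=R2q(r); z=r.apply([0,0,1]); print(z)
print(np.round(bot.solve_ik([.46,.03,.024],q),2))
bot.move_pose([.46,.03,.15],q)
print(bot.move_linear([.46,.03,.0225],speed=.1,until_force=6),bot.read_position(),bot.read_clock())
bot.set_gripper(.22)
p=np.array(bot.read_position())
bot.move_linear(p-.09*z,speed=.1)
p=np.array(bot.read_position())
bot.move_linear(p+[0,.0,.1],speed=.2)
bot.move_pose([.46,.036,.24],R2q(down(np.pi/2)))
shot("wrist","w4.png"); print(bot.read_position(),bot.read_clock())
for t in ("yellow_label_mid",):
    print(t,[(np.round(d["bbox"]).tolist(),round(d["confidence"],2)) for d in bot.search_frame("wrist",t)[:2]])
E
```

```text
[ 0.     -0.8192 -0.5736]
[ 0.41  0.84 -0.36  0.89 -0.85  0.65]
False [0.4604 0.0301 0.023 ] 19.225
[0.4589 0.0367 0.2382] 22.0917
yellow_label_mid [([247.0, 99.0, 58.0, 163.0], 0.88), ([422.0, 214.0, 137.0, 129.0], 0.52)]
```

View pics/w4.png

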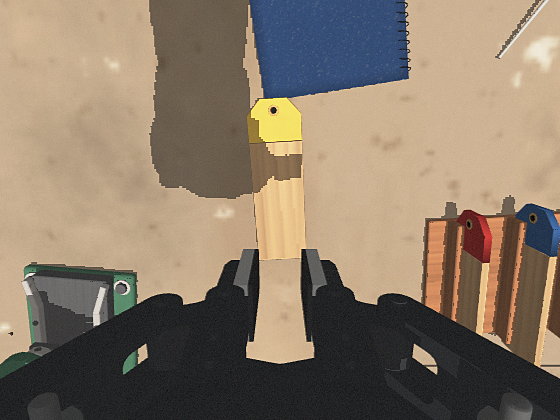

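The label lies flat: yellow end at (275,98), square end at (282,259), left edge about (250,140), right edge about (303,140).

```bash
python3 - <<'E'
from h import *
KE=cam("wrist")
g=lambda *p:onz(KE,p,.008)
A=g(275.5,98.5);B=g(282,259.5);L=g(249.7,140);Rr=g(303,140);L2=g(257.5,257);R2=g(306.3,257)
print(A,B,np.linalg.norm(A-B),L,Rr,np.linalg.norm(L-Rr),np.linalg.norm(L2-R2))
print("dirs",[np.arctan2(*(v)[[1,0]]) for v in (B-A,L2-L,R2-Rr)])
E
```

```text
[0.3717 0.0327 0.008 ] [0.5509 0.0402 0.008 ] 0.17935918752752592 [0.4139 0.0051 0.008 ] [0.4138 0.062  0.008 ] 0.05693985237384312 0.05693785959817911
dirs [np.float64(0.04177618942574495), np.float64(0.04836359315224159), np.float64(0.048354946695491056)]
```

```bash
python3 - <<'E'
from h import *
bot.set_gripper(.8)
g=np.array([.406,.0336])
bot.move_pose([*g,.06],R2q(down(.046+np.pi/2)))
print(bot.move_linear([*g,-.003],speed=.08,until_force=8),bot.read_position())
bot.set_gripper(0.0,50); print("w",bot.read_gripper_width(),bot.read_finger_force(),bot.read_ft_force())
p=np.array(bot.read_position()); print(p)
bot.move_linear([*p[:2],.09],speed=.15)
x=np.array([np.cos(-.097),np.sin(-.097)]); N=np.array([.6743,-.2119])
s=N-x*(.145+.135)
bot.move_pose([*s,.07],R2q(down(-.097+np.pi/2)))
bot.move_linear([*s,p[2]+.0325],speed=.1)
KE=shot("wrist","w5.png"); print(bot.read_position(),bot.read_gripper_width(),bot.read_clock())
for d in (0,.11): print(proj(KE,[*(N-x*d),.034]))
E
```

```text
False [ 0.4064  0.0336 -0.0027]
w 0.6414209996414346 51.548572182655334 [-1.1446  0.1462  4.4723]
[ 0.4066  0.0336 -0.0022]
[ 0.3961 -0.1844  0.0307] 0.6409344516046617 26.9083
[277.0852 668.704 ]
[277.1364 547.8828]
```

View pics/w5.png

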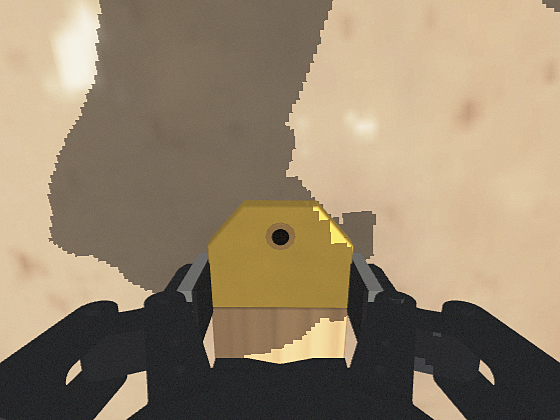

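Label is held centred (eyelet (280,237), yellow end edge at v≈201). I enter the flare a little and check from the side and top.

```bash
python3 - <<'E'
from h import *
KE=cam("wrist"); P=np.array(bot.read_position())
x=np.array([np.cos(-.097),np.sin(-.097)]); n=np.array([-x[1],x[0]])
e=onz(KE,(280,201.5),.038)[:2]-P[:2]; y=onz(KE,(280.5,237),.038)[:2]-P[:2]
print("end rel",e@x,e@n,y@x,y@n, (onz(KE,(210,300),.038)[:2]-P[:2])@n,(onz(KE,(350,300),.038)[:2]-P[:2])@n)
N=np.array([.6743,-.2119]); s=N-x*(.145+.098)
print(bot.move_linear([*s,P[2]],speed=.08,until_force=8),bot.read_position(),bot.read_ft_force())
S=shot("side","s6.png");T=shot("top","t6.png")
a=cv2.imread("pics/s6.png"); b=cv2.imread("pics/t6.png")
a=cv2.resize(a[220:360,230:390],None,fx=3.5,fy=3.5,interpolation=cv2.INTER_CUBIC);b=cv2.resize(b[140:280,330:400+10],None,fx=3.5,fy=3.5,interpolation=cv2.INTER_CUBIC)
m=cv2.hconcat([a[:,:520],b[:,:279]]); print(m.shape); cv2.imwrite("pics/m6.png",m)
E
```

```text
end rel -0.03295066780955835 0.0003458642635579985 -0.01775004291095262 0.0005859974605308371 -0.030274529357977756 0.031136340486020698
False [ 0.4321 -0.1882  0.0306] [-0.9944 -0.3766 -1.0307]
(490, 799, 3)
```

View pics/m6.png

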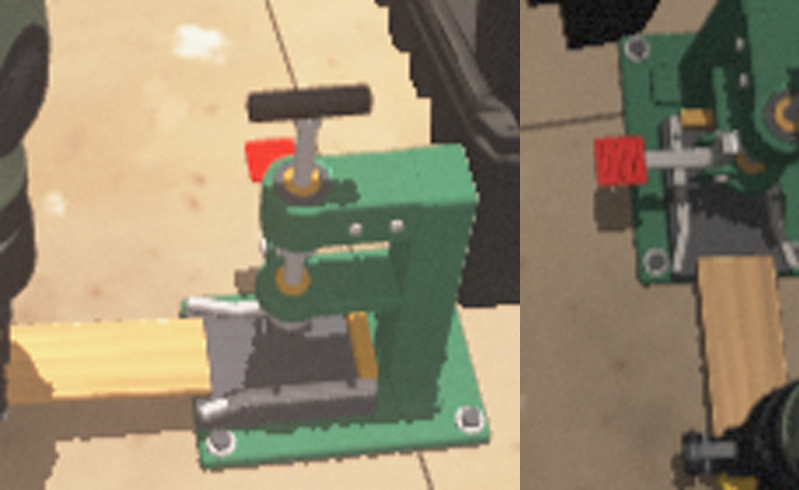

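The striker is up and the label square with the channel mouth. I triangulate its square-end corners to check height and centring.

```bash
python3 - <<'E'
from h import *
S=cam("side");T=cam("top")
x=np.array([np.cos(-.097),np.sin(-.097)]); n=np.array([-x[1],x[0]]);N=np.array([.6743,-.2119])
s=lambda u,v:(230+u/3.5-.3,220+v/3.5-.3); t=lambda u,v:(330+(u-520)/3.5-.3,140+v/3.5-.3)
for a,b in ((s(206,319),t(699,256)),(s(211,390),t(773,255))):
    P=tri(ray(S,a),ray(T,b)); e=P[:2]-N; print(P,"nest",e@x,e@n, proj(S,P)-a)
for c in ((697,256),(773,255),(713,430)): 
    P=onz(T,t(*c),.040); e=P[:2]-N; print("top@.04",e@x,e@n)
for c in ((206,319),(211,390),(10,324),(10,402)):
    P=onz(S,s(*c),.040); e=P[:2]-N; print("side@.04",e@x,e@n)
E
```

```text
[ 0.5823 -0.1756  0.0366] nest -0.09513020599469972 0.027203353665102757 [-1.0119  0.2763]
[ 0.5748 -0.2293  0.0357] nest -0.09738230224510973 -0.02699792449459769 [-0.7716  0.2108]
top@.04 -0.09825935222818633 0.029260720318791972
top@.04 -0.1000660962712459 -0.025927408717678152
top@.04 -0.22431386541192383 0.029192262932558163
side@.04 -0.09296190392212116 0.02546271676808508
side@.04 -0.09594450991061385 -0.029225496738382435
side@.04 -0.22582795606302133 0.03429252464947535
side@.04 -0.22739918562289976 -0.025379851289577256
```

```bash
python3 - <<'E'
from h import *
x=np.array([np.cos(-.097),np.sin(-.097)]); n=np.array([-x[1],x[0]]);N=np.array([.6743,-.2119])
z=bot.read_position()[2]
def rel(): 
    p=np.array(bot.read_position()); e=p[:2]-N; return e@x+.145,e@n,p[2]
for d,sp,f in ((.07,.06,10),(.015,.06,10),(-.012,.03,7)):
    s=N-x*(.145+d); r=bot.move_linear([*s,z],speed=sp,until_force=f)
    F=np.array(bot.read_ft_force()); print(r,rel(),F[:2]@x,F[:2]@n,F[2],bot.read_gripper_width(),bot.read_clock())
    if r: break
E
```

```text
False (np.float64(-0.07009465509002236), np.float64(0.00018155747207045285), np.float64(0.0303190235848826)) -0.6787714671562295 -0.22882888686253555 -1.4820985674760843 0.6380409949268987 28.2417
False (np.float64(-0.015546300547565894), np.float64(0.0001575021651426044), np.float64(0.030371314302225214)) -0.043331561282603015 0.32583782739710676 -0.7567053866432509 0.638517686801347 29.3083
True (np.float64(-0.0004413454619157098), np.float64(0.00019642256308564373), np.float64(0.029694106944716414)) 0.17438229810576372 0.41870406100267193 -1.5961958618037857 0.6423650402330923 29.9
```

```bash
python3 - <<'E'
from h import *
x=np.array([np.cos(-.097),np.sin(-.097)]); n=np.array([-x[1],x[0]]);N=np.array([.6743,-.2119])
def rep(r): 
    p=np.array(bot.read_position()); e=p[:2]-N; F=np.array(bot.read_ft_force()); print(r,e@x+.145,e@n,p[2],F[:2]@x,F[:2]@n,F[2],bot.read_gripper_width())
    return p
p=np.array(bot.read_position())
p=rep(bot.move_linear([*(N-x*(.145-.006)),p[2]],speed=.02,until_force=12))
p=rep(bot.move_linear([p[0],p[1],p[2]-.004],speed=.02,until_force=5))
KE=shot("wrist","w7.png")
shot("side","s7.png"); a=cv2.imread("pics/s7.png")[220:360,230:390]
cv2.imwrite("pics/s7c.png",cv2.resize(a,None,fx=4,fy=4,interpolation=cv2.INTER_CUBIC))
E
```

```text
True -0.000282590431837787 0.00047116341290425265 0.028073956917879297 0.27172705602583114 -0.2125294926938838 1.7016445888461678 0.6409778094960866
False -0.0004387943566430963 0.0003637282031856407 0.023960934991089623 -1.8903251609945582 0.0985287934708423 3.5909815903949847 0.6394087062875823
```

View pics/s7c.png

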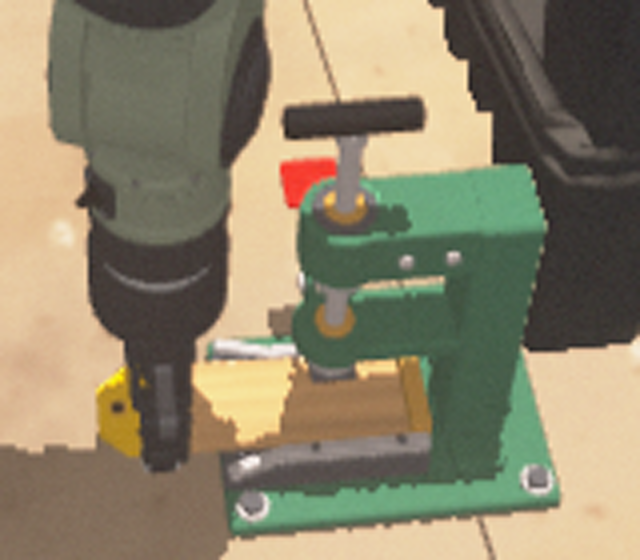

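The label is home against the brass stop. I raise the hand back to level height and let go.

```bash
python3 - <<'E'
from h import *
x=np.array([np.cos(-.097),np.sin(-.097)]);N=np.array([.6743,-.2119])
p=np.array(bot.read_position())
bot.move_linear([p[0],p[1],.0282],speed=.03); print(bot.read_ft_force())
bot.set_gripper(.85); bot.wait(.3)
bot.move_linear([p[0],p[1],.15],speed=.1)
shot("side","s8.png"); T=shot("top","t8.png"); print(bot.read_clock())
a=cv2.imread("pics/s8.png"); b=cv2.imread("pics/t8.png")
a=cv2.resize(a[220:360,230:380],None,fx=3.5,fy=3.5,interpolation=cv2.INTER_CUBIC);b=cv2.resize(b[140:280,340:415],None,fx=3.5,fy=3.5,interpolation=cv2.INTER_CUBIC)
cv2.imwrite("pics/m8.png",cv2.hconcat([a,b]))
E
```

```text
[ 0.4185 -0.8788  0.0003]
33.0417
```

View pics/m8.png

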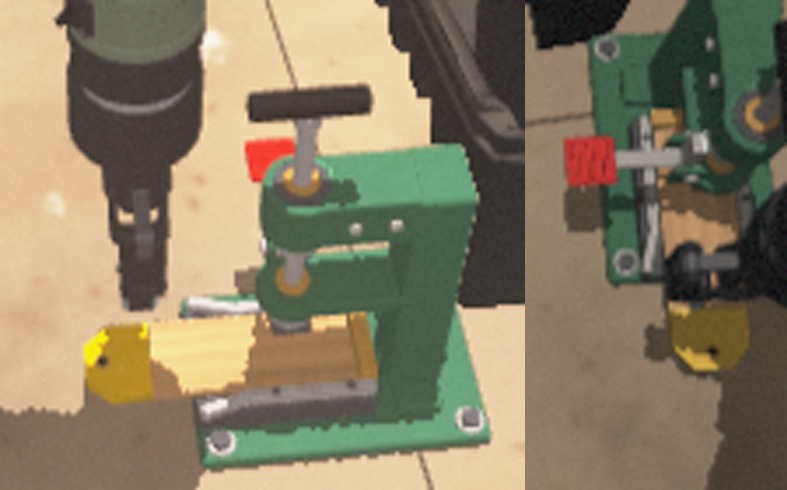

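Label flat and home, striker still up. Now fire.

```bash
python3 - <<'E'
from h import *
bot.set_gripper(0.0,20)
p=bot.read_position()
bot.move_linear([p[0],p[1],.2],speed=.15)
bot.move_linear([.52,-.10,.2],speed=.15)
bot.move_linear([.638,-.112,.2],speed=.15)
print(bot.move_linear([.638,-.112,.133],speed=.1,until_force=5))
print(bot.move_linear([.638,-.112,.118],speed=.03,until_force=15),bot.read_position(),bot.read_ft_force())
print(bot.move_linear([.638,-.112,.111],speed=.03,until_force=15),bot.read_position(),bot.read_ft_force())
bot.wait(.2)
bot.move_linear([.638,-.112,.2],speed=.1)
bot.move_linear([.52,-.10,.25],speed=.15)
shot("side","s9.png"); print(bot.read_clock(),bot.read_ft_force())
a=cv2.imread("pics/s9.png"); cv2.imwrite("pics/s9c.png",cv2.resize(a[140:360,210:390],None,fx=2.7,fy=2.7,interpolation=cv2.INTER_CUBIC))
E
```

```text
False
False [ 0.638  -0.112   0.1179] [0.4038 0.3302 1.3808]
False [ 0.6378 -0.112   0.1107] [-0.2074 -0.1393  0.5371]
40.1 [-0.3546  0.3589 -1.1838]
```

View pics/s9c.png

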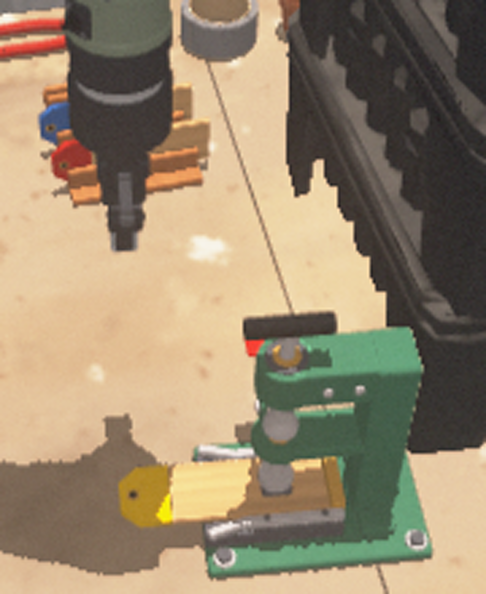

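The handle is down, the die rests on the label (about (277,475)), and the label is still against the stop. Blue and red are in their slots.

```bash
python3 -c "
from h import *
print(bot.close_job())"
```

```text
the job is handed in; nothing more can be done
None
```

I stamped the yellow label and handed the job in at about 40 s of the 69 s allowed. The last picture shows the die down on the label, the label against the brass stop, and the blue and red labels in their slots; the hand-in gave no verdict back.

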